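Fit the doctor blade into the pad printer's blade holder

TASK

Take the steel doctor blade by its blue grip, lay it flat on the bed of the blade holder and slide it, gently, so that its notch takes the brass locating pin and its rear edge is fully home and flush against the fence. Then swing the red-knobbed latch all the way over the blade. Never press the blade hard against the pin, the fence or the latch (25 N at most), and leave the other things on the table where they are.

Things in the scene. Friction and masses are not known exactly. Their poses are not given: they have to be found in the camera images.
- blade_grip (a point): Centre of the blue grip rib on the doctor blade (loose, about 0.18 kg, lying flat on the table). Rib 12 mm (x) by 44 mm (y), 22 mm high, standing on the blade's upper face. This point is 16 mm above the blade's underside, 11 mm below the rib's top, 30 mm from the blade's notched rear edge (+x) and 14 mm from its front edge. y along the blade, z up.
- blade: The doctor blade itself, a bright steel plate 44 mm (x) by 128 mm (y), 5 mm thick; origin in the middle of its underside, 8 mm to +x of the rib's centre line; same axes as the grip.
- notch (a point): Mouth of the notch: middle of the blade's rear (+x) edge, 2.5 mm above its underside. The notch is cut 18 mm deep (to -x) and 10 mm wide, with square corners.
- holder: The blade holder, a block fixed to the table, 96 mm (x) by 236 mm (y); origin on the table under its middle. Its steel bed lies 30 mm above the table, from x = -45 mm to the fence at x = +35 mm. Home (notch over the pin, rear edge on the fence, flat) puts the grip's centre at x = +5 mm, z = +46 mm here, at the pin's y to within 1 mm.
- fence (a point): Middle of the foot of the fence's face, at bed height (holder x = 35 mm, y = 0, z = 30 mm). The fence runs along the holder's y, 9 mm higher than the bed; the blade comes against it moving to +x. Axes as the holder's.
- pin_middle (a point): Foot of the locating pin if it were set in the middle (holder x = 25 mm, y = 0, z = 30 mm). The brass pin, 8 mm in diameter, stands 14 mm above the bed, its axis 10 mm in front of the fence, but it is set up to 16 mm to either side (holder y): the setting differs each time, is not listed, and must be seen or felt. It is held tight and does not give.
- latch (a joint): Angle of the latch, rad: near 0 (open) its arm points to the holder's -x beside the bed; at 1.57 to the holder's +y, across the blade's end; stop at 1.6. It turns clockwise seen from above about an upright axis at holder x = 8, y = -104 mm. The arm, 12 mm wide, passes 1.8 mm over the blade; friction (about 2 N at the knob) holds it where it is left.
- latch_knob (a point): Point on the axis of the latch's upright round red knob (14 mm in diameter, 38 mm high): 72 mm above the table, 16 mm below the knob's top, 56 mm from the latch's axis. When closed, the knob's top stands 31 mm higher than the blade's grip rib.
- ink_jar: Bystander, loose, to be left alone: closed ink jar, 64 mm across, 75 mm high; origin on its underside.
- tape_roll: Bystander, loose, to be left alone: roll of yellow tape lying flat, 84 mm across, 24 mm high; origin on its underside.
- driver: Bystander, loose, to be left alone: screwdriver; origin on its underside.
- oil_can: Bystander, loose, to be left alone: yellow oil can with red cap, 45 x 75 mm, 130 mm high; origin on its underside.
- clip_a: Bystander, loose, to be left alone: black moulded part, 50 x 30 x 36 mm; origin on its underside.
- clip_b: Bystander, loose, to be left alone: black moulded part, 50 x 30 x 36 mm; origin on its underside.
- old_blade: Bystander, loose, to be left alone: worn dark blade without grip or notch, 30 x 100 x 6 mm; origin on its underside.

How it is judged:
By the outcome, as a careful person would: the job done as asked, in the order asked, and still so for the second after the job is handed in, with the robot touching nothing.
It also fails if it takes over 72 s, if anything falls off the work surface, if the arm or the gripper's body presses on something with over 40 N, if the wrist force passes 120 N, or if a joint passes its speed limit or range.

ROBOT

A 6-joint arm with a two-finger parallel gripper is mounted at the origin on the work surface. World frame = base frame: x ahead of the robot, y to its left, z up, the work surface at z = 0. Lengths are in m, angles in rad, forces in N, time in s.
With the tool pointing down it reaches from about 0.375 to 0.9 m from the base axis. Payload 3.1 kg.
Tool frame: the origin (TCP) lies on the centre line of the jaws, within the pads' length; the fingertips stand robot.nose_length ahead of it and the grasp point (between the pads) lies 6 mm ahead of it (robot.nose_length is the distance from the TCP to the fingertips, in m); z points along the fingers, y is the line along which they close (so a half turn about z gives the same grasp; the last joint's range is limited). The gripper opens to 87 mm and grips with 3 to 60 N. Pads are 19 mm wide; open, the fingers measure 117 mm over their backs; the gripper's body (75 mm by 190 mm) begins 51 mm behind the grasp point.
Start: joints at [-1.405, 0.527, 1.433, -0, 1.181, -0.178], TCP at [0.211, -0.588, 0.248] pointing down, gripper open.
Joint ranges: [-3.08, 3.08], [-0.75, 2.2], [0.22, 2.44], [-1.43, 4.57], [0, 2.65], [-2.85, 2.85]. Speed limits (rad/s): [2.79, 2.79, 3.14, 3.14, 3.14, 3.14].

INTERFACE

Orientations are given as a unit quaternion [x, y, z, w].
In Python, from rig import robot gives the robot as it stands.
- The arm moves only by the shell command python3 -m crank 'ROWS' [FORCE]. ROWS is JSON, one flat list of numbers, 7 for each row, row after row: the shift along the tool's x, y, z in mm, then the turn, a rotation vector about the tool's x, y, z in degrees, then the closure in counts, from 0 (fully open) to 255 (shut). In form: [x, y, z, ax, ay, az, fingers, x, y, z, ax, ay, az, fingers, ...]. A call has exactly 5 rows; each row is the pose to reach, as a shift and turn from the pose commanded when the call began, along the tool's axes at that moment; what a row does not reach only later rows make up. A row lasts 1/12 s, in which the tool goes at most 41.7 mm and 7.16 degrees, less where a joint would pass 70% of its speed; a pose out of reach is approached as far as the arm can. A call with a gripper value outside its range is refused whole. The fingers move at their own pace and stop on an object; FORCE is the grip in N (left out, the last holds). Time passes only in rows, so rows that repeat a pose let the fingers close, or fill a call up. It gives the time, the measured TCP pose, the force, the opening and the grip force at its end, in the units of the state.
- robot.get_obs(): the state, without advancing time (a new reading comes with each control period).
- robot.camera(name): name is "side" or "top" or "wrist"; returns a dict with "pixels" (384x512x3 uint8, red, green, blue), "intrinsics" (3x3 intrinsics, pixels), "extrinsics" (4x4, takes a point from camera to world coordinates); the wrist camera has in their place "mount" (4x4, takes a point from camera to tool coordinates, whose origin is the TCP and whose axes are the flange's). Camera axes: x right, y down, z forward; pixel columns grow to the right and rows downward; lengths in m; the calibration is good to about 2 mm. The wrist camera is an equidistant fisheye: a pixel r from the principal point sees the ray r / f radians off the axis. A picture is of the moment at which its call begins: read the wrist's pose just before it. There is no depth.
- robot.hand_in(): hands the job in; it is judged then, once.
The state is a dict: "time": time; "q": joint angles; "joint_velocities": joint speeds; "joint_torque": joint torques, N m; "position": TCP position; "tool_rot": TCP orientation; "ft_force": force on the tool from outside, world axes, zero at the start; "moment": the same for the moment, N m; "grip_width": finger opening in m; "grip_force": force on a finger pad.
Only numpy, scipy, OpenCV 4.12 (cv2) and the standard library are available. Lean on these libraries where they do the work, as an engineer would, in place of code of your own. Each camera call takes 0.05 s, during which the arm holds its last target. There are 200 camera calls.

## Working session

There is one attempt and no reset: what is moved stays moved. The work goes in short steps, Python scripts to look and compute and a shell command to move; the robot and the scene stay as the last step left them, time stands still between calls to the robot, and variables do not carry over. Pictures are saved under pics/ and viewed, at most 10 in all, crops included, and the job is handed in when it is done.

```bash
ls; mkdir -p pics; cat > h.py <<'E'
import numpy as np, cv2
from rig import robot
from scipy.spatial.transform import Rotation as R
def shot(n,f):
    o=robot.get_obs(); c=robot.camera(n); cv2.imwrite('pics/'+f,c['pixels'][:,:,::-1]); 
    d={k:v for k,v in c.items() if k!='pixels'}
    T=np.eye(4); T[:3,:3]=R.from_quat(o['tool_rot']).as_matrix(); T[:3,3]=o['position']
    K=np.array(c['intrinsics']); E=np.array(c['extrinsics']) if 'extrinsics' in c else T@np.array(c['mount'])
    np.savez('pics/'+f+'.npz',K=K,E=E,fish=n=='wrist'); return c
def px(f,u,v,z):
    d=np.load('pics/'+f+'.npz'); K,E=d['K'],d['E']
    a=np.array([(u-K[0,2])/K[0,0],(v-K[1,2])/K[1,1]])
    if d['fish']:
        r=np.hypot(*a); ray=np.r_[a/max(r,1e-9)*np.sin(r),np.cos(r)]
    else: ray=np.r_[a,1]
    ray=E[:3,:3]@ray; p=E[:3,3]; return p+ray*(z-p[2])/ray[2]
E
python3 - <<'E'
from h import *
for n in ('top','side'): c=shot(n,n+'0.png'); print(n,np.round(c['extrinsics'],3),np.round(c['intrinsics'],1))
c=shot('wrist','w0.png'); print(np.round(c['mount'],4),np.round(c['intrinsics'],1))
o=robot.get_obs(); print(o, robot.nose_length)
im=[cv2.imread(f'pics/{n}0.png') for n in('top','side')]
E
```

```text
pics
top [[-1.000e-03 -9.930e-01  1.150e-01  3.960e-01]
 [-1.000e+00 -1.000e-03 -1.300e-02  7.000e-03]
 [ 1.300e-02 -1.150e-01 -9.930e-01  1.318e+00]
 [ 0.000e+00  0.000e+00  0.000e+00  1.000e+00]] [[377.5   0.  252.5]
 [  0.  377.5 192.2]
 [  0.    0.    1. ]]
side [[-0.985 -0.123  0.124  0.355]
 [-0.174  0.618 -0.767  1.106]
 [ 0.018 -0.777 -0.629  0.957]
 [ 0.     0.     0.     1.   ]] [[483.2   0.  256.6]
 [  0.  483.2 187.9]
 [  0.    0.    1. ]]
[[-2.000e-04 -9.517e-01 -3.071e-01  8.390e-02]
 [ 1.000e+00  1.000e-04 -9.000e-04 -7.000e-04]
 [ 9.000e-04 -3.071e-01  9.517e-01 -1.369e-01]
 [ 0.000e+00  0.000e+00  0.000e+00  1.000e+00]] [[297.3   0.  255.4]
 [  0.  297.3 187.8]
 [  0.    0.    1. ]]
{'time': 0.15, 'q': array([-1.40547496e+00,  5.28283151e-01,  1.43360072e+00, -1.50701057e-05,
        1.18141179e+00, -1.78477258e-01]), 'joint_velocities': array([ 1.00615849e-03, -2.60630342e-03, -3.81248715e-03, -8.41474683e-04,
       -3.48993471e-04, -4.57099885e-05]), 'joint_torque': array([ 9.36165270e-04, -4.40431023e+01, -1.76841760e+01,  6.33221841e-02,
        5.52752812e-02, -1.03258621e-04]), 'position': array([ 0.21061632, -0.58788958,  0.24677996]), 'tool_rot': array([ 9.85260812e-01,  1.71056738e-01, -1.36731675e-06, -8.51529525e-04]), 'ft_force': array([ 0.04113716,  0.48174036, -0.49857753]), 'moment': array([ 0.02392426,  0.04423484, -0.01835993]), 'grip_force': 0.0, 'grip_width': 0.08686629584582503} 0.025
```

View pics/top0.png

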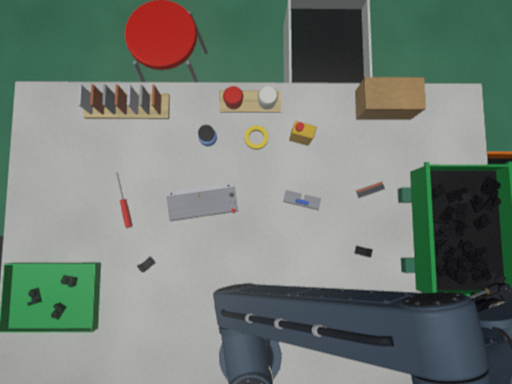

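View pics/side0.png

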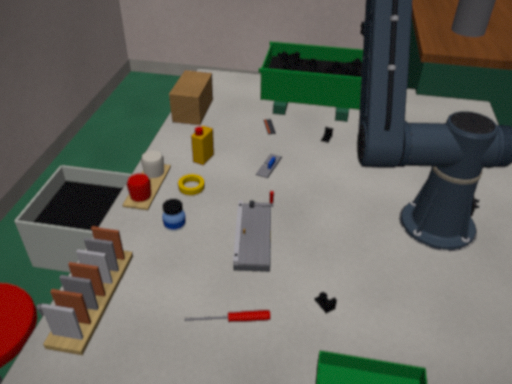

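The top view shows the blade at about (302,200) with its blue grip, the holder at about (203,203) with its latch at the right end and the red knob at (234,211). The side view agrees. I'll enlarge that region next.

```bash
python3 - <<'E'
from h import *
im=cv2.imread('pics/top0.png')[165:235,155:335]
cv2.imwrite('pics/topc.png',cv2.resize(im,None,fx=4.4,fy=4.4,interpolation=cv2.INTER_CUBIC))
g=cv2.imread('pics/top0.png').astype(int)
m=(g[...,0]>g[...,2]+60)&(g[...,0]>110); m[:180]=0;m[225:]=0;m[:,:270]=0;m[:,340:]=0
v,u=np.nonzero(m); print(len(u),u.mean(),v.mean(),px('top0.png',u.mean(),v.mean(),.027))
pc=np.cov(np.c_[u,v].T); print(np.linalg.eigh(pc))
E
```

```text
42 302.14285714285717 201.45238095238096 [ 0.51378782 -0.18116949  0.027     ]
EighResult(eigenvalues=array([ 0.91419127, 13.61136041]), eigenvectors=array([[ 0.22741321, -0.97379835],
       [-0.97379835, -0.22741321]]))
```

View pics/topc.png

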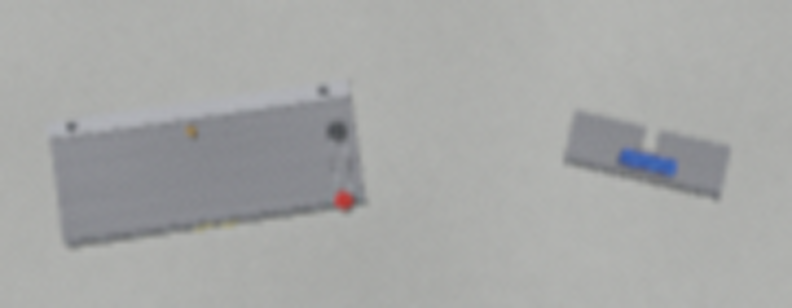

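The crop shows the notch facing up (world +x), with the blade yawed about -13°. The holder fence edge runs (52,135)–(350,95), so its yaw is about +7.6°. The pin is at (192,131), the latch axis at (337,131) and the knob at (344,201).

```bash
cat >> h.py <<'E'
def go(p,yaw_toolx=None):
    o=robot.get_obs(); M=R.from_quat(o['tool_rot']).as_matrix()
    d=M.T@(np.array(p)-o['position'])*1000
    a=np.degrees(np.arctan2(M[1,0],M[0,0]))
    t=None if yaw_toolx is None else -((yaw_toolx-a+180)%360-180)
    print('shift',np.round(d,1),'az',t,'toolx yaw',round(a,2),'tilt',np.round(M[:2,2],4))
E
python3 - <<'E'
from h import *
P=lambda u,v,z:px('top0.png',155+(u+.5)/4.4-.5,165+(v+.5)/4.4-.5,z)
for n,u,v,z in [('fl',52,136,.039),('fr',350,96,.039),('bl',67,243,.03),('br',365,203,.03),('pin',192,131,.044),('axis',337,131,.05),('knob',344,201,.088),('rib',648,162,.027)]: print(n,np.round(P(u,v,z),4))
go([.514,-.181,.12],77)
E
```

```text
fl [0.5328 0.2822 0.039 ]
fr [0.5641 0.0524 0.039 ]
bl [0.4507 0.2705 0.03  ]
br [0.4816 0.0407 0.03  ]
pin [0.5362 0.1737 0.044 ]
axis [0.5356 0.0618 0.05  ]
knob [0.4792 0.0547 0.088 ]
rib [ 0.5139 -0.1803  0.027 ]
shift [ 422.7 -280.6  127.4] az -57.30147524803334 toolx yaw 19.7 tilt [-0.0003  0.0017]
```

```bash
python3 -m crank '[35,-23,0,0,0,0,0,70,-46,0,0,0,0,0,105,-70,0,0,0,0,0,141,-94,0,0,0,0,0,141,-94,0,0,0,0,0]' 20; python3 -m crank '[35,-23,0,0,0,0,0,70,-46,0,0,0,0,0,105,-70,0,0,0,0,0,141,-94,0,0,0,0,0,141,-94,0,0,0,0,0]'; python3 -m crank '[35,-23,10,0,0,-7,0,70,-46,20,0,0,-14,0,105,-70,30,0,0,-21,0,141,-93,40,0,0,-28,0,141,-93,40,0,0,-30,0]'; python3 -m crank '[0,0,10,0,0,-7,0,0,0,20,0,0,-14,0,0,0,30,0,0,-21,0,0,0,30,0,0,-27,0,0,0,30,0,0,-27,0]'; python3 - <<'E'
from h import *
shot('wrist','w1.png'); go([.514,-.181,.12],77)
E
```

```text
time: 0.57
position: [0.3144, -0.4451, 0.2469]
tool_rot: [0.985, 0.173, 0.001, -0.004]
ft_force: [-1.6, 0.5, -0.4]
grip_width: 0.0867
grip_force: 0.0
time: 0.98
position: [0.4152, -0.3104, 0.2473]
tool_rot: [0.985, 0.174, 0.001, -0.002]
ft_force: [-1.1, 0.5, 0.1]
grip_width: 0.0869
grip_force: 0.0
time: 1.4
position: [0.516, -0.1767, 0.2059]
tool_rot: [0.906, 0.424, 0.0, -0.002]
ft_force: [-0.7, -0.2, -0.1]
grip_width: 0.0871
grip_force: 0.0
time: 1.82
position: [0.5136, -0.182, 0.1768]
tool_rot: [0.784, 0.621, -0.001, -0.001]
ft_force: [0.4, -0.4, -0.1]
grip_width: 0.0872
grip_force: 0.0
shift [ 1.1 -0.2 57.3] az -0.47646877739006754 toolx yaw 76.52 tilt [-0.0006 -0.    ]
```

View pics/w1.png

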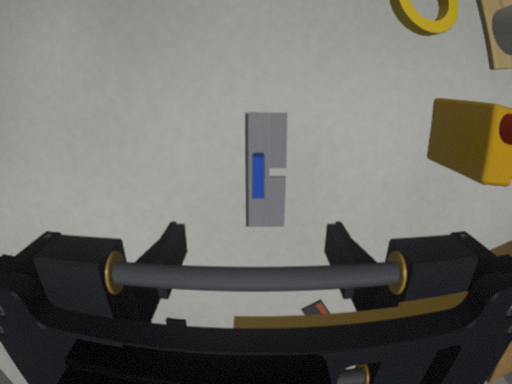

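The wrist view has the blade upright in the picture, its rib at about (258,176) and the notch to the right at (278,172). The fingers straddle it. I'll measure the rib by colour.

```bash
cat >> h.py <<'E'
def rib(f,z):
    g=cv2.imread('pics/'+f).astype(int); m=((g[...,0]>g[...,2]+60)&(g[...,0]>g[...,1]+30)).astype(np.uint8)
    n,l,s,c=cv2.connectedComponentsWithStats(m); k=1+np.argmax(s[1:,4])
    v,u=np.nonzero(l==k); q=np.array([px(f,a,b,z)[:2] for a,b in zip(u,v)])
    w,V=np.linalg.eigh(np.cov(q.T)); d=V[:,1]*np.sign(V[1,1])
    print('rib px',s[k],'world',q.mean(0).round(4),'y-axis deg',np.degrees(np.arctan2(d[1],d[0])).round(2),'sz',np.sqrt(12*w)); return q.mean(0)
E
python3 - <<'E'
from h import *
p=rib('w1.png',.025); go([*p,.045],None)
E
```

```text
rib px [253 155  11  43 466] world [ 0.5154 -0.1782] y-axis deg 77.03 sz [0.01103184 0.04446567]
shift [  4.2   0.5 132.3] az None toolx yaw 76.52 tilt [-0.0006 -0.    ]
```

```bash
python3 -m crank '[2,0,25,0,0,-0.5,0,4,0.5,50,0,0,-0.5,0,4,0.5,75,0,0,-0.5,0,4,0.5,95,0,0,-0.5,0,4,0.5,95,0,0,-0.5,0]' ; python3 - <<'E'
from h import *
shot('wrist','w2.png'); p=rib('w2.png',.025); go([*p,.0415],77.03)
E
```

```text
time: 2.28
position: [0.5136, -0.1771, 0.0795]
tool_rot: [0.783, 0.623, -0.001, -0.003]
ft_force: [-0.5, -0.2, -0.0]
grip_width: 0.0867
grip_force: 0.0
rib px [253 186  17  64 988] world [ 0.5156 -0.177 ] y-axis deg 76.98 sz [0.01129328 0.0474373 ]
shift [ 0.7  1.1 39.7] az 0.015088570206444274 toolx yaw 77.05 tilt [-0.0033  0.0018]
```

View pics/w2.png

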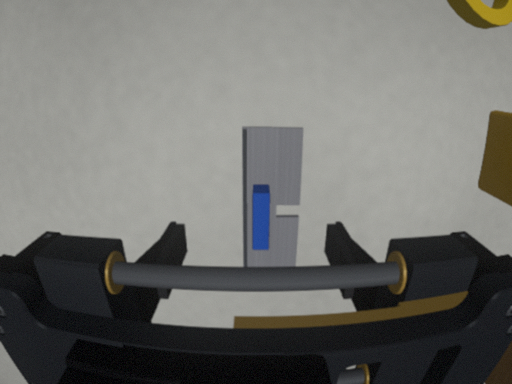

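The rib sits at (261,217), centred between the fingers and upright. Descend and grip.

```bash
python3 -m crank '[0,1,15,0,0,0,0,0,1,28,0,0,0,0,0,1,36,0,0,0,0,0,1,37.5,0,0,0,0,0,1,37.5,0,0,0,0]';python3 -m crank '[0,0,0,0,0,0,100,0,0,0,0,0,0,160,0,0,0,0,0,0,200,0,0,0,0,0,0,230,0,0,0,0,0,0,255]' 25;python3 -m crank '[0,0,0,0,0,0,255,0,0,0,0,0,0,255,0,0,0,0,0,0,255,0,0,0,0,0,0,255,0,0,0,0,0,0,255]' 25
```

```text
time: 2.75
position: [0.5169, -0.1781, 0.0456]
tool_rot: [0.782, 0.624, 0.0, 0.0]
ft_force: [0.3, -0.1, -0.3]
grip_width: 0.0869
grip_force: 0.0
time: 3.17
position: [0.5167, -0.1777, 0.0454]
tool_rot: [0.782, 0.624, 0.0, 0.0]
ft_force: [-0.1, -0.0, 0.1]
grip_width: 0.062
grip_force: 0.0
time: 3.58
position: [0.5166, -0.1777, 0.045]
tool_rot: [0.782, 0.624, -0.0, -0.0]
ft_force: [0.2, -0.4, -0.9]
grip_width: 0.0285
grip_force: 0.0
```

```bash
python3 -m crank '[0,0,3.5,0,0,0,200,0,0,3.5,0,0,0,200,0,0,3.5,0,0,0,240,0,0,3.5,0,0,0,255,0,0,3.5,0,0,0,255]' 25;python3 -m crank '[0,0,0,0,0,0,255,0,0,0,0,0,0,255,0,0,0,0,0,0,255,0,0,0,0,0,0,255,0,0,0,0,0,0,255]' 25
```

```text
time: 4.0
position: [0.5166, -0.1777, 0.0414]
tool_rot: [0.782, 0.624, -0.0, -0.0]
ft_force: [0.6, -0.7, -1.7]
grip_width: 0.0116
grip_force: 25.0
time: 4.42
position: [0.5164, -0.1776, 0.0415]
tool_rot: [0.782, 0.624, -0.0, -0.0]
ft_force: [-0.1, -0.9, -1.7]
grip_width: 0.0116
grip_force: 25.0
```

```bash
python3 -m crank '[0,0,-15,0,0,0,255,0,0,-40,0,0,0,255,0,0,-80,0,0,0,255,0,0,-115,0,0,0,255,0,0,-115,0,0,0,255]' 25; python3 - <<'E'
from h import *
o=robot.get_obs();print(o['grip_width'],o['ft_force'],o['position']); go([.4929,.1678,.155],97.75)
E
```

```text
time: 4.83
position: [0.5203, -0.1796, 0.1628]
tool_rot: [0.781, 0.624, 0.002, 0.006]
ft_force: [0.8, -0.7, -2.1]
grip_width: 0.0115
grip_force: 25.0
0.01153076321086558 [ 0.76958824 -0.65904068 -2.08070372] [ 0.520286   -0.17962692  0.16282319]
shift [ 332.8 -103.7    5.2] az -20.540340206348645 toolx yaw 77.21 tilt [ 0.0114 -0.0066]
```

```bash
python3 -m crank '[30,-10,0,0,0,0,255,65,-20,0,0,0,0,255,100,-31,0,0,0,0,255,135,-42,0,0,0,0,255,167,-52,0,0,0,0,255]';python3 -m crank '[33,-10,0,0,0,-4,255,66,-20,0,0,0,-8,255,99,-31,0,0,0,-12,255,132,-42,0,0,0,-16,255,165,-52,0,0,0,-20.5,255]';python3 -m crank '[0,0,0,0,0,0,255,0,0,0,0,0,0,255,0,0,0,0,0,0,255,0,0,0,0,0,0,255,0,0,0,0,0,0,255]'; python3 - <<'E'
from h import *
go([.4929,.1678,.155],97.75); shot('wrist','w3.png')
im=cv2.imread('pics/w3.png'); cv2.imwrite('pics/w3c.png',cv2.resize(im[60:310,110:410],None,fx=2.4,fy=2.4,interpolation=cv2.INTER_CUBIC))
E
```

```text
time: 5.25
position: [0.5016, -0.0014, 0.156]
tool_rot: [0.782, 0.624, -0.0, -0.001]
ft_force: [0.5, 0.4, -2.0]
grip_width: 0.0114
grip_force: 25.0
time: 5.67
position: [0.4875, 0.1707, 0.1559]
tool_rot: [0.657, 0.754, -0.001, -0.001]
ft_force: [0.2, -0.3, -3.3]
grip_width: 0.0118
grip_force: 25.0
time: 6.08
position: [0.4889, 0.1678, 0.1564]
tool_rot: [0.659, 0.752, -0.0, -0.0]
ft_force: [-0.4, -0.2, -2.3]
grip_width: 0.0122
grip_force: 25.0
shift [-0.5  4.   1.4] az -0.18175230181117286 toolx yaw 97.57 tilt [-0.0004 -0.0002]
```

View pics/w3c.png

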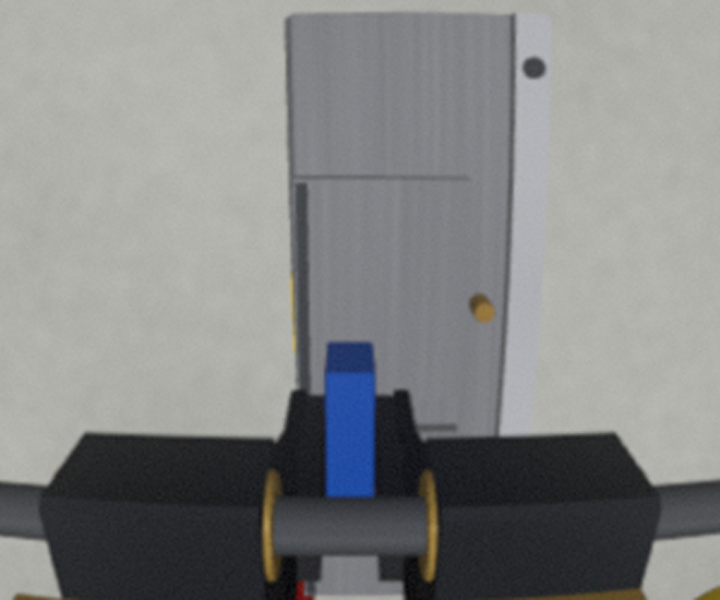

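The crop shows the pin top at about (485,313), the fence's front edge running (516,15)–(500,430), the blade's +y end edge at v≈177 (u 295–470), and the notch edge line at (415–456,428).

```bash
python3 - <<'E'
from h import *
P=lambda u,v,z:px('w3.png',110+(u+.5)/2.4-.5,60+(v+.5)/2.4-.5,z)
o=robot.get_obs(); b=o['position'][2]-.0415
print('pin top',P(485,313,.044),'foot',P(480,300,.032))
f=[P(516,15,.039),P(507,300,.039),P(500,430,.039)]; print(f)
fr=[P(287,17,.03),P(297,390,.03)]
for a,c in((f[0],f[2]),(f[0],f[1])): d=a-c; print(np.degrees(np.arctan2(d[1],d[0])))
M=R.from_quat(o['tool_rot']).as_matrix()
for n,u,v,z in [('endL',295,177,b+.005),('endR',470,177,b+.005),('notchL',415,428,b+.005),('notchR',456,428,b+.005),('rib+y',350,372,b+.027),('ribL',326,430,b+.027),('ribR',375,430,b+.027),('pin',485,313,.044),('f',507,300,.039)]:
    print(n,np.round(M.T@(P(u,v,z)-o['position'])*1000,1))
E
```

```text
pin top [0.53716276 0.17733886 0.044     ] foot [0.53709598 0.17869075 0.032     ]
[array([0.53123619, 0.28686352, 0.039     ]), array([0.5458726 , 0.18206052, 0.039     ]), array([0.55462629, 0.12743786, 0.039     ])]
98.34658854452543
97.9502980516935
endL [ 63.1 -14.5  36.5]
endR [63.3 28.4 36.5]
notchL [-5.  16.7 36.5]
notchR [-5.1 28.  36.5]
rib+y [21.1 -1.1 14.5]
ribL [ 6.  -6.8 14.5]
ribR [ 6.   4.9 14.5]
pin [  3.1  49.1 112.4]
f [  6.7  58.3 117.4]
```

```bash
python3 -m crank '[1,0,20,0,0,-0.4,255,2,0,40,0,0,-0.4,255,3.5,0,60,0,0,-0.4,255,3.5,0,73,0,0,-0.4,255,3.5,0,77,0,0,-0.4,255]';python3 -m crank '[0,0,0,0,0,0,255,0,0,0,0,0,0,255,0,0,0,0,0,0,255,0,0,0,0,0,0,255,0,0,0,0,0,0,255]'; python3 - <<'E'
from h import *
shot('wrist','w4.png')
im=cv2.imread('pics/w4.png'); cv2.imwrite('pics/w4c.png',cv2.resize(im[90:290,190:390],None,fx=3,fy=3,interpolation=cv2.INTER_CUBIC))
E
```

```text
time: 6.55
position: [0.4873, 0.1714, 0.0777]
tool_rot: [0.656, 0.755, -0.001, -0.001]
ft_force: [0.4, 0.0, -2.5]
grip_width: 0.0116
grip_force: 25.0
time: 6.97
position: [0.4889, 0.1726, 0.0804]
tool_rot: [0.655, 0.755, 0.001, 0.001]
ft_force: [0.3, -0.7, -3.0]
grip_width: 0.0115
grip_force: 25.0
```

View pics/w4c.png

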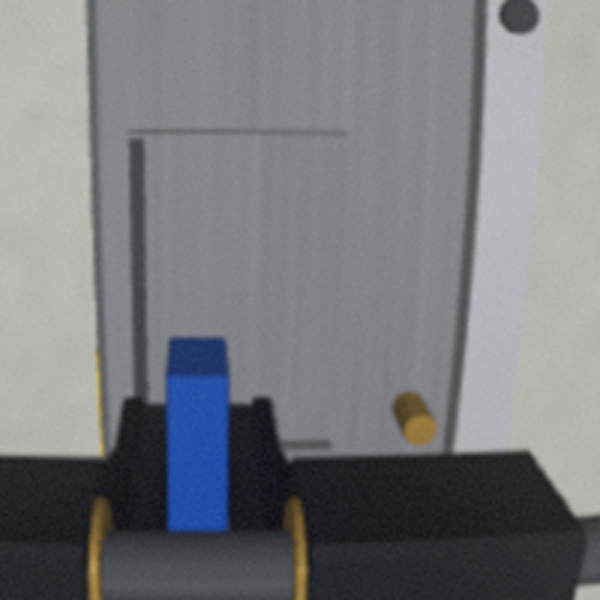

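The pin top is at (417,428) and its foot at about (408,402). The notch's -y wall is at v≈440–447 (u to 330) and the blade's end line at v≈132.

```bash
python3 - <<'E'
from h import *
f='w4.png'
P=lambda u,v,z:px(f,190+(u+.5)/3-.5,90+(v+.5)/3-.5,z)
o=robot.get_obs(); b=o['position'][2]-.0415
M=R.from_quat(o['tool_rot']).as_matrix(); print(o['position'],b)
d=P(486,40,.039)-P(452,445,.039); print('fence yaw',np.degrees(np.arctan2(d[1],d[0]))); go(o['position'])
for n,u,v,z in [('endL',128,134,b+.005),('endR',346,135,b+.005),('notchR',330,447,b+.005),('notchRlow',330,440,b),('rib+y',198,374,b+.027),('ribbase',198,338,b+.014),('pintop',417,428,.044),('pinfoot',408,403,.031),('fence',478,200,.039),('fence2',454,440,.039)]:
    print(n,np.round(M.T@(P(u,v,z)-o['position'])*1000,1))
E
```

```text
[0.48875547 0.17261149 0.080288  ] 0.03878800398815765
fence yaw 98.03041297067657
shift [0. 0. 0.] az None toolx yaw 98.1 tilt [0.0016 0.0002]
endL [ 62.5 -14.5  36.5]
endR [62.5 28.3 36.5]
notchR [-5.8 28.2 36.5]
notchRlow [-6.6 29.  41.5]
rib+y [21.2 -0.8 14.5]
ribbase [23.4 -0.8 27.5]
pintop [-1.4 47.5 36.4]
pinfoot [-1.3 48.3 49.4]
fence [48.9 58.2 41.4]
fence2 [-7.3 58.2 41.4]
```

```bash
python3 -m crank '[0,0,2,0,0,0,255,0,0,4,0,0,0,255,0,0,6,0,0,0,255,0,0,7,0,0,0,255,0,0,7,0,0,0,255]';python3 -m crank '[0,0,0.5,0,0,0,255,0,0,1,0,0,0,255,0,0,1.5,0,0,0,255,0,0,2,0,0,0,255,0,0,2,0,0,0,255]'
```

```text
time: 7.43
position: [0.488, 0.1725, 0.0721]
tool_rot: [0.655, 0.755, -0.0, -0.0]
ft_force: [0.1, -0.2, -2.1]
grip_width: 0.0121
grip_force: 25.0
time: 7.85
position: [0.4883, 0.1726, 0.0714]
tool_rot: [0.655, 0.755, 0.0, 0.0]
ft_force: [-1.3, 0.4, 5.2]
grip_width: 0.012
grip_force: 25.0
```

```bash
python3 -m crank '[0,1,-0.3,0,0,0,255,0,3,-0.3,0,0,0,255,0,6,-0.3,0,0,0,255,0,9,-0.3,0,0,0,255,0,11,-0.3,0,0,0,255]' 20;python3 -m crank '[0,0,0,0,0,0,255,0,0,0,0,0,0,255,0,0,0,0,0,0,255,0,0,0,0,0,0,255,0,0,0,0,0,0,255]'; python3 - <<'E'
from h import *
shot('wrist','w5.png')
im=cv2.imread('pics/w5.png'); cv2.imwrite('pics/w5c.png',cv2.resize(im[90:290,190:390],None,fx=3,fy=3,interpolation=cv2.INTER_CUBIC))
E
```

```text
time: 8.27
position: [0.4967, 0.1739, 0.0713]
tool_rot: [0.655, 0.755, -0.002, -0.002]
ft_force: [-5.3, -0.7, 9.2]
grip_width: 0.0121
grip_force: 20.0
time: 8.68
position: [0.4975, 0.174, 0.0714]
tool_rot: [0.655, 0.755, -0.001, -0.001]
ft_force: [-3.7, -0.7, 7.3]
grip_width: 0.0119
grip_force: 20.0
```

View pics/w5c.png

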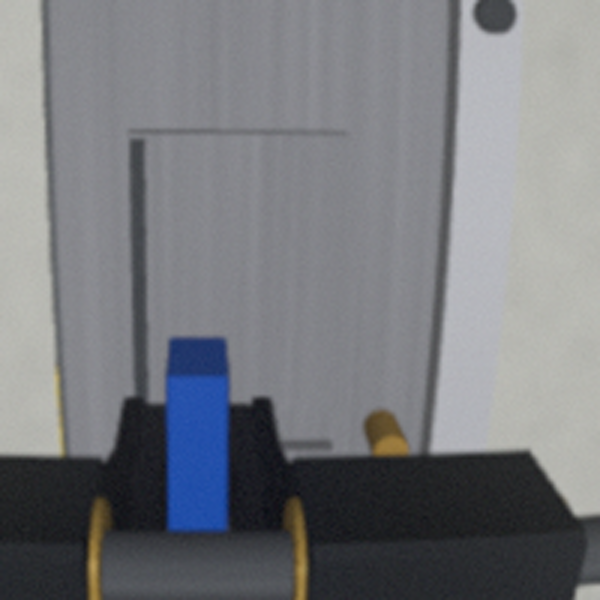

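The blade is unmoved in the hand. The pin's foot is at about (380,420), its top centre near (389,443), and the notch wall at v≈440–447.

```bash
python3 - <<'E'
from h import *
P=lambda u,v,z:px('w5.png',190+(u+.5)/3-.5,90+(v+.5)/3-.5,z)
o=robot.get_obs(); b=.030
M=R.from_quat(o['tool_rot']).as_matrix()
for n,u,v,z in [('endL',128,134,b+.005),('endR',346,135,b+.005),('notchR',330,447,b+.005),('notchRlow',330,440,b),('pintop',389,444,.044),('pinfoot',380,421,.031),('fence',449,200,.039)]:
    print(n,np.round(M.T@(P(u,v,z)-o['position'])*1000,1))
go(o['position'])
E
```

```text
endL [ 62.6 -14.7  36.4]
endR [62.6 28.1 36.3]
notchR [-5.5 28.  36.3]
notchRlow [-6.3 28.8 41.3]
pintop [-0.3 39.1 27.2]
pinfoot [-1.2 39.7 40.2]
fence [50.7 48.8 32.2]
shift [0. 0. 0.] az None toolx yaw 98.1 tilt [-0.0034 -0.0004]
```

```bash
python3 -m crank '[0.2,1,-0.4,0,0,0,255,0.2,2,-0.4,0,0,0,255,0.2,3,-0.4,0,0,0,255,0.2,4,-0.4,0,0,0,255,0.2,5,-0.4,0,0,0,255]';python3 -m crank '[0,1,0,0,0,0,255,0,2,0,0,0,0,255,0,2.5,0,0,0,0,255,0,3,0,0,0,0,255,0,3,0,0,0,0,255]'
```

```text
time: 9.15
position: [0.5027, 0.1749, 0.0714]
tool_rot: [0.655, 0.755, -0.001, -0.001]
ft_force: [-4.7, -0.9, 5.3]
grip_width: 0.0117
grip_force: 20.0
time: 9.57
position: [0.5059, 0.1754, 0.0714]
tool_rot: [0.655, 0.755, -0.001, -0.001]
ft_force: [-3.9, -0.6, 5.4]
grip_width: 0.0117
grip_force: 20.0
```

```bash
python3 -m crank '[0,1,0,0,0,0,255,0,1.5,0,0,0,0,255,0,2,0,0,0,0,255,0,2.5,0,0,0,0,255,0,3,0,0,0,0,255]';python3 -m crank '[0,1,0,0,0,0,255,0,1.5,0,0,0,0,255,0,2,0,0,0,0,255,0,2.5,0,0,0,0,255,0,3,0,0,0,0,255]'; python3 - <<'E'
from h import *
shot('wrist','w6.png')
im=cv2.imread('pics/w6.png'); cv2.imwrite('pics/w6c.png',cv2.resize(im[90:290,190:390],None,fx=3,fy=3,interpolation=cv2.INTER_CUBIC))
E
```

```text
time: 9.98
position: [0.5076, 0.1756, 0.0714]
tool_rot: [0.655, 0.755, -0.002, -0.002]
ft_force: [-5.8, -1.2, 7.6]
grip_width: 0.0115
grip_force: 20.0
time: 10.4
position: [0.511, 0.1759, 0.0714]
tool_rot: [0.655, 0.755, -0.002, -0.001]
ft_force: [-4.8, -2.6, 6.9]
grip_width: 0.0117
grip_force: 20.0
```

View pics/w6c.png

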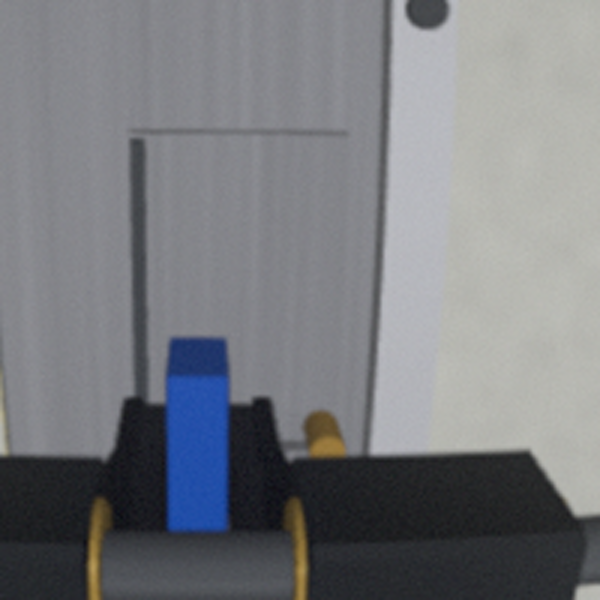

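The pin now sits in the notch, in front of the wall line. The blade's rear edge at u≈347 is still about 9 mm from the fence at u≈385.

```bash
python3 -m crank '[-0.3,1,0,0,0,0,255,-0.4,2,0,0,0,0,255,-0.4,3,0,0,0,0,255,-0.4,4,0,0,0,0,255,-0.4,5,0,0,0,0,255]';python3 -m crank '[0,0.5,0,0,0,0,255,0,1,0,0,0,0,255,0,1.5,0,0,0,0,255,0,2,0,0,0,0,255,0,2,0,0,0,0,255]'
```

```text
time: 10.87
position: [0.5169, 0.1765, 0.0714]
tool_rot: [0.655, 0.755, -0.001, -0.001]
ft_force: [-4.5, -0.4, 5.6]
grip_width: 0.0118
grip_force: 20.0
time: 11.28
position: [0.518, 0.1766, 0.0714]
tool_rot: [0.655, 0.755, -0.002, -0.002]
ft_force: [-5.2, -0.2, 6.2]
grip_width: 0.0114
grip_force: 20.0
```

```bash
python3 -m crank '[0,0.2,0,0,0,0,255,0,0.4,0,0,0,0,255,0,0.6,0,0,0,0,255,0,0.8,0,0,0,0,255,0,0.8,0,0,0,0,255]';python3 -m crank '[0,0.2,0,0,0,0,255,0,0.4,0,0,0,0,255,0,0.6,0,0,0,0,255,0,0.8,0,0,0,0,255,0,0.8,0,0,0,0,255]'
```

```text
time: 11.7
position: [0.518, 0.1766, 0.0714]
tool_rot: [0.655, 0.755, -0.002, -0.002]
ft_force: [-7.8, -0.8, 8.4]
grip_width: 0.012
grip_force: 20.0
time: 12.12
position: [0.5182, 0.1766, 0.0713]
tool_rot: [0.655, 0.755, -0.003, -0.002]
ft_force: [-8.6, -1.9, 9.9]
grip_width: 0.0116
grip_force: 20.0
```

```bash
python3 -m crank '[0,0.2,-0.3,0,0,0,255,0,0.4,-0.6,0,0,0,255,0,0.6,-0.8,0,0,0,255,0,0.6,-0.8,0,0,0,255,0,0.6,-0.8,0,0,0,255]'; python3 - <<'E'
from h import *
o=robot.get_obs();print(o['position'],o['ft_force'],o['moment'])
for a,f in ((None,'w6.png'),(1,'w7.png')):
    if a: shot('wrist',f)
    g=cv2.cvtColor(cv2.imread('pics/'+f),cv2.COLOR_BGR2GRAY)
    for v in (125,150,175,200,220): print(f,v,g[v-2:v+3,295:330].mean(0).astype(int))
M=R.from_quat(o['tool_rot']).as_matrix(); print(M[:2,2])
for u,v,z in((313,150,.039),(304.7,150,.035),(305.5,136,.035)): print(M.T@(px('w7.png',u,v,z)-o['position'])*1e3)
E
```

```text
time: 12.53
position: [0.5185, 0.1766, 0.0715]
tool_rot: [0.655, 0.756, -0.003, -0.003]
ft_force: [-7.0, -2.2, 4.2]
grip_width: 0.0116
grip_force: 20.0
[0.51851506 0.17656025 0.07145319] [-6.95007479 -2.21618826  4.16056768] [-0.32826818  1.05657447  0.10779369]
w6.png 125 [136 135 134 132 134 135 139 141 141 139 136 134 136 137 135 136 135 135
 136 136 135 126  98  87 116 165 183 185 184 184 183 184 184 184 184]
w6.png 150 [134 133 133 131 132 131 132 131 131 131 132 134 135 135 134 134 136 136
 136 134 124 103  93 117 158 182 185 184 184 185 184 184 185 184 184]
w6.png 175 [133 132 131 130 130 132 131 130 130 130 133 135 134 133 132 134 135 135
 134 123  96  89 121 174 184 184 182 183 184 183 182 183 182 183 183]
w6.png 200 [132 130 130 130 130 130 129 130 130 132 134 132 130 131 132 133 133 128
 108  89 100 147 177 181 181 181 181 182 182 182 180 182 181 182 182]
w6.png 220 [130 131 130 130 129 130 128 131 131 132 129 128 129 130 132 131 124  98
  88 117 165 179 180 179 179 179 178 179 178 179 179 179 178 179 178]
w7.png 125 [136 136 135 134 135 135 136 136 135 128 109  99 136 172 184 185 183 184
 183 183 183 185 184 184 184 184 183 184 183 185 183 184 183 184 182]
w7.png 150 [134 133 132 132 131 131 131 131 131 129 118 125 169 184 185 184 184 184
 184 183 183 184 185 183 184 183 184 184 184 184 183 183 184 185 184]
w7.png 175 [133 132 131 130 131 131 131 130 127 119 129 164 181 182 181 182 182 182
 183 182 183 182 182 183 182 183 182 183 183 181 183 183 182 180 181]
w7.png 200 [131 130 130 130 130 130 129 125 118 138 168 180 182 181 181 180 181 180
 180 181 181 181 181 181 181 181 181 181 180 181 182 183 182 182 182]
w7.png 220 [130 130 130 130 130 129 124 117 141 169 178 177 179 178 179 178 177 177
 179 178 179 178 179 178 178 178 179 179 182 184 185 185 185 184 182]
[-0.00846796 -0.00164805]
[54.20514699 32.50354807 32.15106009]
[53.3854227  28.24481476 36.18825613]
[61.83149335 28.43269316 36.1830115 ]
```

```bash
python3 -m crank '[0,0.3,-0.1,0,0,0,255,0,0.6,-0.2,0,0,0,255,0,0.9,-0.2,0,0,0,255,0,0.9,-0.2,0,0,0,255,0,0.9,-0.2,0,0,0,255]'; python3 -m crank '[0,0,0,0,0,0,255,0,0,0,0,0,0,255,0,0,0,0,0,0,255,0,0,0,0,0,0,255,0,0,0,0,0,0,255]';python3 - <<'E'
from h import *
o=robot.get_obs();print(o['position'],o['ft_force'],o['moment'])
shot('wrist','w8.png')
g=cv2.cvtColor(cv2.imread('pics/w8.png'),cv2.COLOR_BGR2GRAY)
for v in (125,150,175,200,220): print(v,g[v-2:v+3,297:312].mean(0).astype(int))
E
```

```text
time: 13.0
position: [0.5186, 0.1766, 0.0715]
tool_rot: [0.655, 0.756, -0.004, -0.003]
ft_force: [-8.0, -2.0, 5.9]
grip_width: 0.0121
grip_force: 20.0
time: 13.42
position: [0.5186, 0.1766, 0.0715]
tool_rot: [0.655, 0.756, -0.004, -0.003]
ft_force: [-8.6, -3.1, 6.2]
grip_width: 0.0116
grip_force: 20.0
[0.51857097 0.17656397 0.07150783] [-8.64633577 -3.0690264   6.17474896] [-0.33795934  1.21726671  0.05321155]
125 [136 135 135 135 136 136 134 128 108  99 136 171 184 184 183]
150 [132 131 132 131 132 130 131 129 118 126 171 184 183 184 183]
175 [130 130 130 130 130 131 127 119 128 164 180 183 182 183 182]
200 [130 131 130 131 129 126 119 139 168 180 180 181 181 180 181]
220 [130 130 130 129 123 117 143 169 178 178 178 178 178 178 179]
```

```bash
python3 -m crank '[0,-0.4,-0.3,0,0,0,255,0,-0.8,-0.5,0,0,0,255,0,-0.8,-0.5,0,0,0,255,0,-0.8,-0.5,0,0,0,240,0,-0.8,-0.5,0,0,0,220]'; python3 -m crank '[0,0,0,0,0,0,205,0,0,0,0,0,0,190,0,0,0,0,0,0,180,0,0,0,0,0,0,180,0,0,0,0,0,0,180]'
```

```text
time: 13.88
position: [0.5186, 0.1766, 0.0716]
tool_rot: [0.655, 0.756, -0.004, -0.003]
ft_force: [-5.0, -1.3, 0.2]
grip_width: 0.0116
grip_force: 17.4
time: 14.3
position: [0.524, 0.1774, 0.0731]
tool_rot: [0.655, 0.755, 0.001, 0.001]
ft_force: [0.2, 0.3, -0.2]
grip_width: 0.025
grip_force: 0.0
```

```bash
python3 -m crank '[0,-4,0,0,0,0,170,0,-4,-5,0,0,0,150,0,-4,-25,0,0,0,120,0,-4,-55,0,0,0,100,0,-4,-85,0,0,0,80]'; python3 -m crank '[0,0,0,0,0,0,80,0,0,0,0,0,0,80,0,0,0,0,0,0,80,0,0,0,0,0,0,80,0,0,0,0,0,0,80]';python3 - <<'E'
from h import *
shot('wrist','w9.png'); p=rib('w9.png',.055)
im=cv2.imread('pics/w9.png'); cv2.imwrite('pics/w9c.png',im[:300])
g=im.astype(int); m=((g[...,2]>g[...,1]+60)&(g[...,2]>g[...,0]+60)).astype(np.uint8)
n,l,s,c=cv2.connectedComponentsWithStats(m)
for k in range(1,n):
    if s[k,4]>15: print('red',s[k],c[k].round(1),px('w9.png',*c[k],.088).round(4))
E
```

```text
time: 14.72
position: [0.5177, 0.1766, 0.1584]
tool_rot: [0.655, 0.755, -0.001, -0.001]
ft_force: [0.4, -0.1, -0.3]
grip_width: 0.0481
grip_force: 0.0
time: 15.13
position: [0.5174, 0.1765, 0.1565]
tool_rot: [0.655, 0.755, -0.001, -0.001]
ft_force: [-0.5, 0.2, -0.2]
grip_width: 0.0595
grip_force: 0.0
rib px [427 206  41  45 828] world [0.7148 0.1719] y-axis deg 54.14 sz [0.03258471 0.04522466]
red [197 294  14  21 214] [204.3 304.6] [0.4835 0.0803 0.088 ]
```

View pics/w9.png

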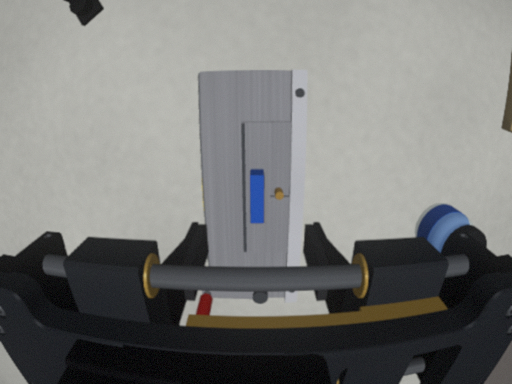

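The blade's rear edge is flush with the fence, the pin at (279,193) is in the notch, and the red knob is at (205,305). Next is the latch.

```bash
python3 - <<'E'
from h import *
go([.480,.054,.155]); print(robot.get_obs()['q'])
E
```

```text
shift [-116.   -54.4    1.7] az None toolx yaw 98.1 tilt [-0.0027 -0.0003]
[ 1.24265325e-01  5.51049468e-01  1.71333334e+00  2.66351618e-05
  8.79890957e-01 -1.70650969e-02]
```

```bash
python3 -m crank '[-30,-14,0,0,0,0,80,-60,-28,0,0,0,0,80,-90,-42,0,0,0,0,80,-116,-54.5,0,0,0,0,80,-116,-54.5,0,0,0,0,80]'; python3 -m crank '[0,0,0,0,0,0,80,0,0,0,0,0,0,80,0,0,0,0,0,0,80,0,0,0,0,0,0,80,0,0,0,0,0,0,80]';python3 - <<'E'
from h import *
shot('wrist','w10.png')
g=cv2.imread('pics/w10.png').astype(int); m=((g[...,2]>g[...,1]+50)&(g[...,2]>g[...,0]+50)).astype(np.uint8)
n,l,s,c=cv2.connectedComponentsWithStats(m)
for k in range(1,n):
    if s[k,4]>15: x,y,w,h,a=s[k]; print('red',s[k],'top-ish',px('w10.png',c[k][0],y+h-8,.088).round(4),'mid',px('w10.png',*c[k],.072).round(4))
o=robot.get_obs(); print(o['position'])
E
```

```text
time: 15.6
position: [0.4785, 0.0507, 0.1568]
tool_rot: [0.657, 0.754, -0.002, -0.001]
ft_force: [0.6, 0.2, -0.0]
grip_width: 0.0598
grip_force: 0.0
time: 16.02
position: [0.4809, 0.055, 0.1576]
tool_rot: [0.655, 0.756, 0.0, 0.0]
ft_force: [0.5, 0.2, 0.1]
grip_width: 0.0601
grip_force: 0.0
red [249 187  18  30 410] top-ish [0.4809 0.0574 0.088 ] mid [0.481 0.057 0.072]
[0.48085373 0.05494509 0.15767402]
```

```bash
python3 -m crank '[2,0,20,0,0,0,80,2,0,40,0,0,0,80,2,0,60,0,0,0,100,2,0,70,0,0,0,120,2,0,70,0,0,0,150]' 10; python3 -m crank '[0,0,0,0,0,0,180,0,0,0,0,0,0,220,0,0,0,0,0,0,255,0,0,0,0,0,0,255,0,0,0,0,0,0,255]' 10; python3 -m crank '[0,0,0,0,0,0,255,0,0,0,0,0,0,255,0,0,0,0,0,0,255,0,0,0,0,0,0,255,0,0,0,0,0,0,255]' 10;python3 -c "
from h import *
go([.481,.057,.087])"
```

```text
time: 16.48
position: [0.4791, 0.0566, 0.0859]
tool_rot: [0.655, 0.755, -0.001, -0.002]
ft_force: [0.3, -0.3, 0.2]
grip_width: 0.047
grip_force: 0.0
time: 16.9
position: [0.4819, 0.056, 0.0886]
tool_rot: [0.656, 0.755, 0.001, 0.002]
ft_force: [7.0, 3.4, -2.8]
grip_width: 0.014
grip_force: 2.9
time: 17.32
position: [0.4822, 0.0561, 0.0884]
tool_rot: [0.655, 0.755, 0.001, 0.002]
ft_force: [4.3, 3.3, 6.0]
grip_width: 0.0139
grip_force: 10.0
shift [ 1.1 -1.   1.4] az None toolx yaw 98.09 tilt [ 0.0041 -0.0002]
```

```bash
python3 -m crank '[3,0.1,0,0,0,0,255,6,0.3,0,0,0,0,255,9,0.7,0,0,0,0,255,12,1.3,0,0,0,0,255,12,1.3,0,0,0,0,255]' 15; python3 -m crank '[4,0.9,0,0,0,0,255,8,2.2,0,0,0,0,255,12,4,0,0,0,0,255,16,6.2,0,0,0,0,255,16,6.2,0,0,0,0,255]'
```

```text
time: 17.73
position: [0.4817, 0.0673, 0.0884]
tool_rot: [0.655, 0.755, 0.001, 0.002]
ft_force: [3.9, -2.2, 5.8]
grip_width: 0.013
grip_force: 15.0
time: 18.15
position: [0.4844, 0.0842, 0.0883]
tool_rot: [0.655, 0.756, -0.0, 0.001]
ft_force: [2.7, -2.2, 6.8]
grip_width: 0.0133
grip_force: 15.0
```

```bash
python3 -m crank '[6.1,4.1,0,0,0,0,255,11.6,8.9,0,0,0,0,255,16.4,14.4,0,0,0,0,255,20.5,20.5,0,0,0,0,255,20.5,20.5,0,0,0,0,255]'; python3 -m crank '[2,4,0,0,0,0,255,4,9,0,0,0,0,255,5.5,14,0,0,0,0,255,6.5,19,0,0,0,0,255,7.2,23.5,0,0,0,0,255]'
```

```text
time: 18.57
position: [0.498, 0.1084, 0.0878]
tool_rot: [0.655, 0.755, -0.003, -0.003]
ft_force: [-2.8, 1.7, 9.2]
grip_width: 0.0135
grip_force: 15.0
time: 18.98
position: [0.5162, 0.1198, 0.0871]
tool_rot: [0.656, 0.755, -0.005, -0.007]
ft_force: [-7.4, 6.9, 9.0]
grip_width: 0.0134
grip_force: 15.0
```

```bash
python3 -m crank '[-1,1,0,0,0,0,255,-1.5,2,0,0,0,0,255,-1.5,3,0,0,0,0,255,-1.5,4,0,0,0,0,255,-1.5,4.5,0,0,0,0,255]'; python3 -m crank '[0,0,0,0,0,0,255,0,0,0,0,0,0,255,0,0,0,0,0,0,255,0,0,0,0,0,0,255,0,0,0,0,0,0,255]'
```

```text
time: 19.4
position: [0.5206, 0.1206, 0.087]
tool_rot: [0.656, 0.754, -0.004, -0.007]
ft_force: [-7.7, 13.2, 8.8]
grip_width: 0.0136
grip_force: 15.0
time: 19.82
position: [0.5208, 0.1207, 0.0871]
tool_rot: [0.656, 0.754, -0.003, -0.007]
ft_force: [-7.0, 13.1, 8.1]
grip_width: 0.0133
grip_force: 15.0
```

```bash
python3 -m crank '[1,0.5,0,0,0,0,255,2,1,0,0,0,0,255,2.5,1.5,0,0,0,0,255,2.5,2,0,0,0,0,255,2.5,2,0,0,0,0,255]'; python3 -m crank '[0.5,1,0,0,0,0,255,0.5,2,0,0,0,0,255,0.5,3,0,0,0,0,255,0.5,4,0,0,0,0,255,0.5,4,0,0,0,0,255]'
```

```text
time: 20.23
position: [0.5236, 0.1217, 0.087]
tool_rot: [0.656, 0.755, -0.004, -0.006]
ft_force: [-5.3, 6.4, 5.9]
grip_width: 0.0132
grip_force: 15.0
time: 20.65
position: [0.528, 0.1225, 0.0869]
tool_rot: [0.656, 0.755, -0.004, -0.005]
ft_force: [-4.7, 4.3, 5.5]
grip_width: 0.0134
grip_force: 15.0
```

```bash
python3 -m crank '[0.5,0.5,0,0,0,0,255,0.5,1,0,0,0,0,255,0.5,1.5,0,0,0,0,255,0.5,2,0,0,0,0,255,0.5,2,0,0,0,0,255]'; python3 -m crank '[0,0.5,0,0,0,0,255,0,1,0,0,0,0,255,0,1.5,0,0,0,0,255,0,2,0,0,0,0,255,0,2,0,0,0,0,255]'
```

```text
time: 21.07
position: [0.53, 0.1229, 0.0868]
tool_rot: [0.656, 0.755, -0.004, -0.005]
ft_force: [-3.8, 3.5, 5.9]
grip_width: 0.0129
grip_force: 15.0
time: 21.48
position: [0.5311, 0.1231, 0.0868]
tool_rot: [0.656, 0.755, -0.005, -0.006]
ft_force: [-5.8, 3.2, 6.5]
grip_width: 0.0132
grip_force: 15.0
```

```bash
python3 -m crank '[0,0.5,0,0,0,0,255,0,1,0,0,0,0,255,0,1.5,0,0,0,0,255,0,1.5,0,0,0,0,255,0,1.5,0,0,0,0,255]'; python3 -m crank '[0,0.5,0,0,0,0,255,0,1,0,0,0,0,255,0,1.5,0,0,0,0,255,0,1.5,0,0,0,0,255,0,1.5,0,0,0,0,255]'
```

```text
time: 21.9
position: [0.5312, 0.1232, 0.0867]
tool_rot: [0.656, 0.755, -0.006, -0.007]
ft_force: [-8.7, 3.3, 8.1]
grip_width: 0.0135
grip_force: 15.0
time: 22.32
position: [0.5313, 0.1232, 0.0867]
tool_rot: [0.655, 0.755, -0.007, -0.008]
ft_force: [-10.1, 1.6, 10.6]
grip_width: 0.0132
grip_force: 15.0
```

The latch is against its stop: no further motion, force rising, and 58 mm of travel matches 1.6 rad. Unload, release and lift.

```bash
python3 -m crank '[0,-1,0,0,0,0,255,0,-2.5,0,0,0,0,255,0,-2.5,0,0,0,0,240,0,-2.5,0,0,0,0,220,0,-2.5,0,0,0,0,190]'; python3 -m crank '[0,0,0,0,0,0,160,0,0,0,0,0,0,140,0,0,0,0,0,0,120,0,0,0,0,0,0,120,0,0,0,0,0,0,120]'; python3 -c "
from h import *
go([.5325,.1225,.17])"
```

```text
time: 22.73
position: [0.532, 0.1229, 0.0866]
tool_rot: [0.655, 0.755, -0.004, -0.005]
ft_force: [-3.1, 1.4, -0.2]
grip_width: 0.0155
grip_force: 1.2
time: 23.15
position: [0.5386, 0.1223, 0.0877]
tool_rot: [0.655, 0.755, 0.0, 0.0]
ft_force: [0.1, -0.2, -0.1]
grip_width: 0.0429
grip_force: 0.0
shift [  1.   -6.  -82.3] az None toolx yaw 98.09 tilt [ 0.0006 -0.0002]
```

```bash
python3 -m crank '[0,-4,-3,0,0,0,110,0,-6,-15,0,0,0,90,0,-6,-40,0,0,0,80,0,-6,-70,0,0,0,80,0,-6,-100,0,0,0,80]'; python3 -m crank '[-25,-20,0,0,0,0,80,-50,-40,0,0,0,0,80,-75,-60,0,0,0,0,80,-100,-80,0,0,0,0,80,-100,-80,0,0,0,0,80]'; python3 -m crank '[0,0,0,0,0,0,80,0,0,0,0,0,0,80,0,0,0,0,0,0,80,0,0,0,0,0,0,80,0,0,0,0,0,0,80]'; python3 - <<'E'
from h import *
o=robot.get_obs();print(o['position'])
c=shot('wrist','w11.png')
f='w11.png'
def blob(m,z):
    n,l,s,cc=cv2.connectedComponentsWithStats(m.astype(np.uint8))
    for k in range(1,n):
        if s[k,4]>40: print(s[k],px(f,*cc[k],z).round(4))
g=cv2.imread('pics/'+f).astype(int)
print('blue');blob((g[...,0]>g[...,2]+60)&(g[...,0]>g[...,1]+30),.055)
print('red');blob((g[...,2]>g[...,1]+50)&(g[...,2]>g[...,0]+50),.08)
gr=cv2.cvtColor(g.astype(np.uint8),cv2.COLOR_BGR2GRAY)
h=lambda x,y,z: np.array([.5485+0,.1673,0])*0
# world line along holder x at several holder y, at blade top height: brightness across fence
xh=np.array([.9901,.1400]);yh=np.array([-.14,.9901]); rib=np.array([.5177,.1766])
d=np.load('pics/'+f+'.npz');K,E=d['K'],d['E']
def proj(p):
    q=E[:3,:3].T@(p-E[:3,3]); a=np.arctan2(np.hypot(q[0],q[1]),q[2]); n=q[:2]/np.hypot(*q[:2]); return K[0,0]*a*n+K[:2,2]
for t in (.075,.055,.03,-.02,-.04):
    r=[]
    for s in np.arange(.022,.040,.001):
        u,v=proj(np.r_[rib+s*xh+t*yh,.035]); r.append(int(cv2.getRectSubPix(gr,(1,1),(u,v))[0,0]))
    print(t,r)
E
```

```text
time: 23.57
position: [0.5313, 0.1216, 0.1893]
tool_rot: [0.655, 0.755, -0.0, -0.0]
ft_force: [0.3, 0.2, -0.3]
grip_width: 0.0587
grip_force: 0.0
time: 23.98
position: [0.4637, 0.0085, 0.1886]
tool_rot: [0.657, 0.754, -0.001, -0.001]
ft_force: [0.4, 0.1, 0.0]
grip_width: 0.0599
grip_force: 0.0
time: 24.4
position: [0.4675, 0.0122, 0.1878]
tool_rot: [0.655, 0.756, 0.0, 0.0]
ft_force: [0.8, -0.2, -0.3]
grip_width: 0.0599
grip_force: 0.0
[0.46749676 0.01224669 0.18776515]
blue
[330   3  13  45 559] [0.517  0.1752 0.055 ]
[485  82  17  28 133] [0.7146 0.161  0.055 ]
red
[336  76  24  16 225] [0.5307 0.1207 0.08  ]
0.075 [114, 114, 116, 117, 115, 115, 115, 115, 109, 98, 110, 138, 157, 159, 159, 162, 162, 159]
0.055 [114, 116, 117, 115, 115, 115, 115, 108, 97, 112, 143, 158, 159, 160, 162, 161, 160, 162]
0.03 [116, 116, 115, 115, 115, 115, 108, 96, 112, 142, 159, 161, 160, 160, 161, 160, 160, 158]
-0.02 [120, 120, 121, 119, 120, 117, 114, 103, 109, 139, 161, 165, 165, 165, 166, 166, 168, 163]
-0.04 [121, 121, 123, 123, 120, 119, 116, 107, 114, 140, 162, 168, 170, 169, 168, 169, 169, 169]
```

```bash
python3 - <<'E'
from h import *
for f,x0,x1 in (('w9.png',230,290),('w11.png',320,352)):
    im=cv2.imread('pics/'+f); im[:,:x0]=0; im[:,x1:]=0; cv2.imwrite('pics/m.png',im)
    import shutil; shutil.copy('pics/'+f+'.npz','pics/m.png.npz'); rib('m.png',.055)
f='w9.png'; im=cv2.cvtColor(cv2.imread('pics/'+f),cv2.COLOR_BGR2GRAY)
for v in (90,110,118,130,150,170,210,230): print(v,im[v-1:v+2,282:302].mean(0).astype(int))
E
```

```text
rib px [250 170  14  53 720] world [0.5167 0.1775] y-axis deg 98.67 sz [0.01160599 0.04695614]
rib px [330   3  13  45 559] world [0.517  0.1753] y-axis deg 97.95 sz [0.01195413 0.04375888]
90 [135 133 135 135 135 136 134 131 120 119 157 179 176 142 105  82  75  73
  71  74]
110 [136 134 135 134 135 135 134 132 124 120 159 177 182 182 181 182 182 181
 182 180]
118 [136 135 135 134 134 134 133 131 118 120 169 183 183 181 181 182 182 182
 182 181]
130 [131 133 132 130 130 130 130 130 129 141 168 180 182 181 181 181 183 181
 181 181]
150 [130 131 131 130 129 129 130 127 130 154 176 181 180 180 180 181 180 180
 180 180]
170 [130 130 130 128 131 128 128 125 137 164 176 178 179 178 179 178 179 179
 179 178]
210 [132 130 131 129 130 127 127 144 172 180 180 178 178 178 178 179 179 177
 179 178]
230 [129 127 129 128 126 125 142 167 179 181 180 181 181 179 179 180 180 180
 180 179]
```

The rib's yaw matches the fence (about 98°). There is no dark gap anywhere along the blade's rear edge, and the knob is at its closed position.

```bash
python3 -c "
from rig import robot
print(robot.hand_in())"
```

```text
the job is handed in; nothing more can be done
None
```

I handed the job in at about 24.5 s; no verdict came back. By my measurements the blade lies flat on the bed with its notch on the pin and its rear edge flush with the fence, the latch is at its stop, no force reading passed about 17 N, and the arm touched only the blade and the latch knob.

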